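# Rock the sorting gate over and feed two castings down the other chute

### The arm

A 6-joint arm with a two-finger parallel gripper is mounted at the origin on a cart in front of the work surface, level with it; the furniture and walls round the work are solid. World frame = base frame: x ahead of the robot, y to its left, z up, the work surface at z = 0. Lengths are in mm, angles in rad, forces in N, time in s.
With the tool pointing down it reaches from about 350 to 875 mm from the base axis. Payload 4.2 kg.
Tool frame: the origin (TCP) lies midway between the tips of the shut fingers; the grasp point (between the pads) lies 19 mm behind it; y points along the fingers, x is the direction in which the jaws open and shut, and the axes are right-handed (so a half turn about y gives the same grasp; the last joint's range is limited). The gripper opens to 85 mm and grips with 20 to 120 N. Pads are 22 mm wide; open, the fingers measure 114 mm over their backs; the gripper's body (76 mm by 85 mm) begins 54 mm behind the grasp point. The pads swing forward as they close: fully open they stand 13 mm farther back than shut.
Start: joints at [1.462, 0.385, 0.008, 0, -1.194, -0.259], TCP at [224.694, 583.191, 231.312] pointing down, gripper open.
Joint ranges: [-3.14, 3.14], [-1.21, 2.06], [-1.07, 1.41], [-3.16, 2.05], [-2.99, -0.16], [-3.1, 3.1]. Speed limits (rad/s): [2.79, 2.79, 3.14, 3.14, 3.14, 3.14].

### API

Orientations are given as a unit quaternion [x, y, z, w].
In Python, from bench import read_state, get_image, job_done gives the robot as it stands.
- The arm moves only by the tool play_rows, never from a script. Its argument "series" is a list of rows, each a list of 7 numbers: the shift along the tool's x, y, z in m, then the turn, a rotation vector about the tool's x, y, z in rad, then the finger opening in m, from 0 to 0.0854. In form: [[x, y, z, wx, wy, wz, claw], ...]. A call has 1 to 10 rows; each row shifts and turns the pose as measured when the row begins, along the tool's axes as they then stand; what a row does not reach is not made up. A row lasts 1/10 s, in which the tool goes at most 50 mm and 8.59 degrees, less where a joint would pass 70% of its speed; a pose out of reach is approached as far as the arm can. A call with a gripper value outside its range is refused whole. The fingers move at their own pace and stop on an object; the grip force is fixed at half the most. Time passes only in rows, so rows that do not move let the fingers close. It gives the time, the measured TCP pose, the force and the opening at its end, in the units of the state.
- read_state(): the state, without advancing time (a new reading comes with each control period).
- get_image(name): name is "scene" or "top" or "wrist"; returns a dict with "color" (384x512x3 uint8, red, green, blue), "intrinsics" (3x3 intrinsics, pixels), "origin" and "orientation" of the camera in the world. Camera axes: x right, y down, z forward; pixel columns grow to the right and rows downward; lengths in mm; the calibration is good to about 2 mm. A picture is of the moment at which its call begins. There is no depth.
- job_done(): hands the job in, once; it reports no verdict.
The state is a dict: "clock": time; "joints": joint angles; "joint_vel": joint speeds; "joint_efforts": joint torques, N m; "position": TCP position; "ee_rot": TCP orientation; "contact_force": force on the tool from outside, world axes, zero at the start; "wrist_torque": the same for the moment, N m; "gripper_width": finger opening in mm.
Only numpy, scipy, OpenCV 4.12 (cv2) and the standard library are available. Lean on these libraries where they do the work, as an engineer would, in place of code of your own. Each camera call takes 0.05 s, during which the arm holds its last target. There are 200 camera calls.

### The job

The casting sorter on the desk still feeds the wrong tray, the one its gate slopes down to now. Rock its seesaw gate over the pivot to the other side, by pushing the red weighted lever or the raised wing of the gate until it tips over and stays there; then, with the fingertips, push the two iron tee castings waiting on the feed ledge over the lip, so that both slide down the other chute into the other tray. Only push: do not lift or carry any casting, and leave the loupe, the bronze tee, the specimen mount and the dust cap where they lie.

Things in the scene. Friction and masses are not known exactly. Their poses are not given: they have to be found in the camera images.
- sorter: Bench sorter, fixed on the desk: grey base plate 204 x 330 mm (x -49 to 155, y -165 to 165). Origin: desk level, under the middle of the gate channel; x = away from the robot along the feed ledge, y = left, z up. Blue tray on the left (y 97 to 159 mm), yellow on the right (y -97 to -159), tray floors at z 12 mm, x within 43 mm. Channel between a clear front guard (x -31 mm, top z 154) and a steel back wall (x +28).
- gate (a joint): Seesaw gate on a shaft along sorter x, at sorter x 0, y 0, z 110 mm; stops at -0.42 and +0.42 rad. Positive: left wing up, lever leaning right, parts feed the right (yellow) tray; negative: the mirror image. It does not stay in between: past the middle the lever's weight makes it fall to that side's stop. It needs about 1 N at the weight. Plate 94 mm along y, 53 mm along x, slick.
- weight (a point): Centre of the red weight on the gate's lever: an upright cylinder of 28 mm diameter, 30 mm high, on a 7 mm rod, 48 mm in front (sorter -x) of the pivot point and 66 mm above the shaft. It leans about 27 mm left or right of the middle, to the side that is being fed, and stands in front of the clear guard.
- wing_left (a point): Point on top of the gate's plate, 5 mm from its left end, 42 mm left of the shaft (sorter +y).
- wing_right (a point): Point on top of the gate's plate, 5 mm from its right end, 42 mm right of the shaft (sorter -y).
- lip (a point): Bend at the front end of the level feed ledge, on its top face at sorter x 40, y 0, z 138 mm. In front of it a short lip slopes down 35 degrees to the gate channel (x 27 mm, z 129). The ledge runs 110 mm back (sorter +x), open at its back end; rails 7 mm high stand 46 mm apart along its sides. All of it is slick: parts pushed past the lip drop onto the gate and slide down its low side by themselves.
- casting_front_center (a point): Centre of the front one of the two waiting iron tee castings (grey T, 32 x 35 mm, 10 mm thick, about 50 g, loose), lying flat on the ledge nearer the lip.
- casting_rear_center (a point): Centre of the rear one of the two waiting iron tee castings (same kind), lying flat on the ledge behind the front one (sorter +x), a few mm apart; pushed from behind it drives the front one ahead of it.
- casting_left: Small steel tee casting, 24 x 26 x 8 mm, loose, already lying in the blue left tray; may be nudged by arriving parts. Origin under its middle.
- casting_right: Small steel tee casting, 24 x 26 x 8 mm, loose, already lying in the yellow right tray; may be nudged by arriving parts. Origin under its middle.
- microscope: Tall white and black microscope, fixed furniture: keep the arm clear of it. It takes up about world x 0.45 to 0.95 m, y -0.10 to -0.45 m (only right of y -0.2 m nearer than x 0.58) and is over 0.4 m high. Origin under its middle.
- loupe: Folding loupe, 35 x 28 x 12 mm, loose on the desk to the left: a bystander. Origin under its middle.
- bronze_tee: Bronze-brown tee casting, 32 x 35 x 10 mm, loose on the desk to the left: a bystander. Origin under its middle.
- mount: Black round specimen mount, 30 mm diameter, 19 mm high, loose on the desk to the right: a bystander. Origin under its middle.
- dust_cap: Black round dust cap, 34 mm diameter, 17 mm high, loose on the desk to the right: a bystander. Origin under its middle.

How it is judged:
By the outcome, as a careful person would: the job done as asked, in the order asked, and still so for the second after the job is handed in, with the robot touching nothing.
It also fails if it takes over 45 s, if anything falls off the work surface, if the arm or the gripper's body presses on something with over 40 N, if the wrist force passes 120 N, or if a joint passes its speed limit or range.

## Working session

There is one attempt and no reset: what is moved stays moved. The work goes in short steps, Python scripts to look and compute and a tool call to move; the robot and the scene stay as the last step left them, time stands still between calls to the robot, and variables do not carry over. Pictures are saved under pics/ and viewed, about 8 in all and at most 12, crops included, and the job is handed in when it is done.

Besides the shell and the picture viewer there is one more tool, called after "Request:" by a JSON object that holds its "method" and its "body". play_rows: Moves the arm, as the interface text tells. Its arguments: {"type":"object","properties":{"series":{"type":"array","items":{"type":"array","items":{"type":"number"}}}},"required":["series"]}

```bash
mkdir -p pics
cat > h.py <<'E'
import numpy as np,cv2
from scipy.spatial.transform import Rotation as R
from bench import read_state,get_image,job_done
def cam(n):
    d=get_image(n);o=np.array(d['orientation'],float)
    M=R.from_quat(o).as_matrix() if o.size==4 else o.reshape(3,3)
    return d['color'],np.array(d['intrinsics']),np.array(d['origin'],float),M
def ray(c,u,v,z):
    _,K,o,M=c; r=M@np.linalg.inv(K)@np.array([u,v,1.]); return o+r*(z-o[2])/r[2]
def proj(c,p):
    _,K,o,M=c; q=K@(M.T@(np.asarray(p,float)-o)); return q[:2]/q[2]
def save(c,n,crop=None,s=1):
    im=c[0][:,:,::-1]
    if crop: x0,y0,x1,y1=crop; im=im[y0:y1,x0:x1]
    cv2.imwrite('pics/'+n,cv2.resize(im,None,fx=s,fy=s,interpolation=cv2.INTER_CUBIC))
E
python3 - <<'E'
from h import *
s=read_state();print(s)
for n in('scene','top'):
    c=cam(n);save(c,n+'1.png',None,1.5);print(n,c[1],c[2],c[3])
E
```

```text
{'clock': 0.0, 'joints': array([ 1.46160927e+00,  3.85583499e-01,  6.60203610e-03, -5.07172071e-04,
       -1.19399206e+00, -2.58613296e-01]), 'joint_vel': array([-0.00032988,  0.00057091, -0.00146164,  0.00117074, -0.00103108,
       -0.00035926]), 'joint_efforts': array([ 1.56764522e-04, -3.92289698e+01,  1.88404942e+01,  4.18616518e+00,
       -4.65288176e-03, -1.79431578e-05]), 'position': array([224.48875904, 582.65770977, 230.19479675]), 'ee_rot': array([ 0.40070997, -0.58256405,  0.58351343, -0.39945304]), 'contact_force': array([0.42603292, 0.57272628, 0.23202786]), 'wrist_torque': array([-0.0366681 , -0.01440104, -0.02258021]), 'gripper_width': 85.32589879116591}
scene [[452.37718096   0.         253.9771839 ]
 [  0.         452.37718096 185.91445564]
 [  0.           0.           1.        ]] [ -93.1987473  -469.94426024 1214.90418095] [[ 0.65394226 -0.59987323  0.46098984]
 [-0.75642689 -0.5076961   0.412387  ]
 [-0.01333718 -0.61838239 -0.78576417]]
top [[375.04407414   0.         258.02200106]
 [  0.         375.04407414 189.08099693]
 [  0.           0.           1.        ]] [ 444.94951861  126.26168859 1179.97086392] [[-0.01739011 -0.99616554  0.08574265]
 [-0.99965027  0.01903136  0.01836134]
 [-0.01992273 -0.08539336 -0.99614811]]
```

View pics/scene1.png

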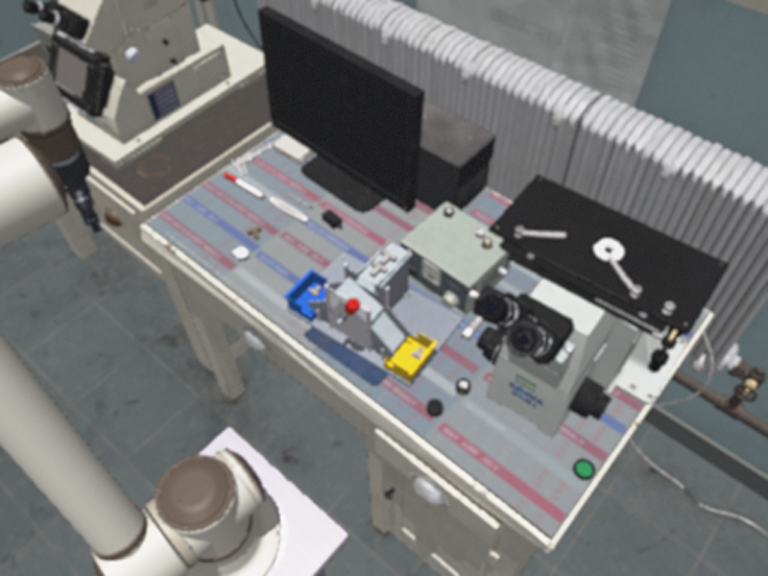

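View pics/top1.png

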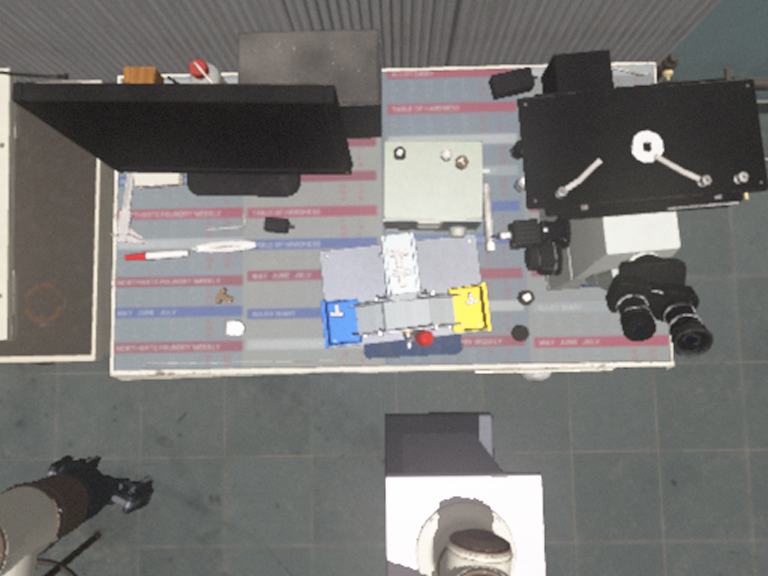

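Run:
```python
from h import *
c=cam('top');save(c,'top2.png',(205,85,335,245),5) if 0 else save(c,'top2.png',(205,130,335,245),5.2)
c=cam('scene');save(c,'sc2.png',(185,120,345,260),4.2)
```

```text
(no output)
```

View pics/top2.png

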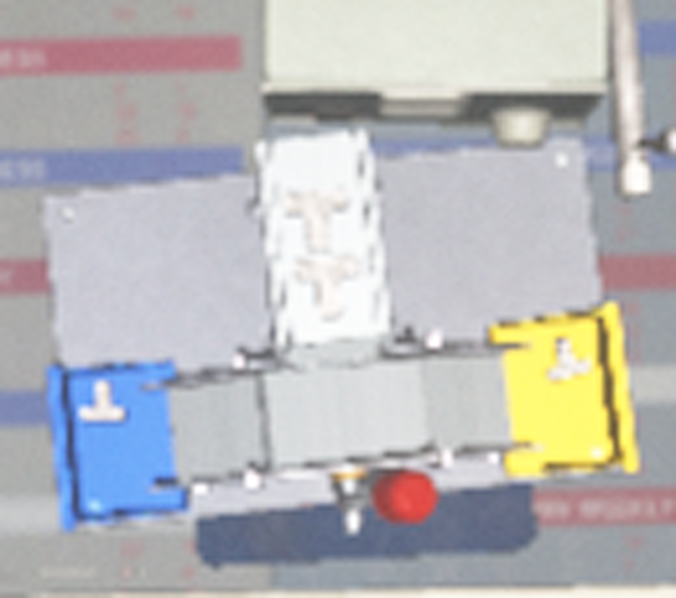

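View pics/sc2.png

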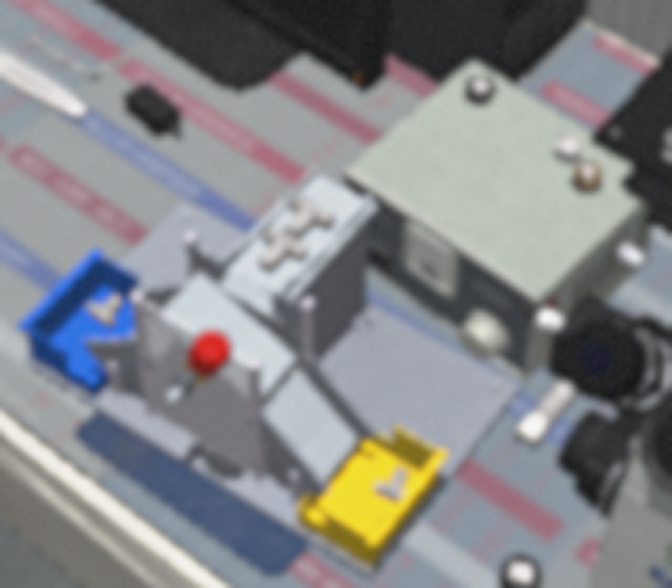

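Run:
```python
from h import *
from scipy.optimize import least_squares
c=cam('top')
P=[((45,200),(155,165,5)),((582,140),(155,-165,5)),((405,495),(-48,-27,178)),((260,145),(150,25,143)),((371,130),(150,-25,143)),((276,346),(40,23,140)),((392,332),(40,-23,140))]
px=lambda q:(q[0]/5.2+205-.4,q[1]/5.2+130-.4)
def W(p,s):
    x,y,t=p;C,S=np.cos(t),np.sin(t);return np.array([x+C*s[0]-S*s[1],y+S*s[0]+C*s[1],s[2]])
f=lambda p:np.concatenate([proj(c,W(p,s))-px(q) for q,s in P])
r=least_squares(f,[500,0,0],x_scale=[10,10,.1]);print(r.x,r.fun.reshape(-1,2).round(2))
p=r.x
for n,q in(('rear',(316,218)),('front',(325,283))):
    w=ray(c,*px(q),148);d=w[:2]-p[:2];t=p[2];print(n,w,d@[np.cos(t),np.sin(t)],d@[-np.sin(t),np.cos(t)])
for s in [(-48,-27,170),(150,0,138),(40,0,138)]:print(s,W(p,s))
w=ray(c,*px((267,115)),110);print('box front',w,ray(c,*px((267,90)),110))
s=read_state();Rm=R.from_quat(s['ee_rot']).as_matrix();print(Rm.round(3))
# scene check
c2=cam('scene')
print([ (proj(c2,W(p,s))-[185,120])*4.2 for s in [(-48,-27,178),(150,25,138),(150,-25,138),(155,-165,5)]])
```

```text
[4.77733979e+02 1.11510184e+02 8.76347232e-02] [[-0.28 -0.65]
 [ 0.19 -0.26]
 [ 0.39  0.92]
 [ 1.37 -0.71]
 [-2.19  0.26]
 [ 3.16 -0.34]
 [-2.68  0.6 ]]
rear [582.23301248 124.06465932 148.        ] 105.19682218369584 3.360271568156813
front [547.32592308 119.94636036 148.        ] 70.06324331598312 2.312935523824369
(-48, -27, 170) [432.2812876   80.41271066 170.        ]
(150, 0, 138) [627.15835934 124.63857311 138.        ]
(40, 0, 138) [517.58048054 115.01108755 138.        ]
box front [645.48769208 150.09639514 110.        ] [659.56148733 149.85822189 110.        ]
[[-0.36  -0.     0.933]
 [-0.933 -0.001 -0.36 ]
 [ 0.001 -1.     0.   ]]
[array([202.63115094, 345.7508502 ]), array([310.13637411, 171.56879147]), array([364.86663752, 200.63668459]), array([514.89941877, 387.74797852])]
```

Request:
{"method": "play_rows", "body": {"series": [[0,0,0,0,-0.115,0,0],[0,0,0,0,-0.115,0,0],[0,0,0,0,-0.115,0,0],[0,0,0,0,-0.115,0,0],[0.04,0,0.011,0,0,0,0],[0.04,0,0.011,0,0,0,0],[0.04,0,0.011,0,0,0,0],[0.04,0,0.011,0,0,0,0],[0.04,0,0.011,0,0,0,0],[0.04,0,0.011,0,0,0,0]]}}

```text
clock: 1.3
position: [317.9, 347.9, 228.6]
ee_rot: [0.53, -0.469, 0.47, -0.528]
contact_force: [0.2, -0.1, -0.4]
gripper_width: -0.1
```

```bash
cat >> h.py <<'E'
def st():
    s=read_state();p=s['position'];t=.0876;d=p[:2]-[477.7,111.5]
    M=R.from_quat(s['ee_rot']).as_matrix();S=R.from_euler('z',t).as_matrix()
    D=np.stack([-S[:,1],[0,0,-1],S[:,0]],1)
    print('t',s['clock'],'sorter xyz',(d@[np.cos(t),np.sin(t)]).round(1),(d@[-np.sin(t),np.cos(t)]).round(1),p[2].round(1),'rotvec to target',R.from_matrix(M.T@D).as_rotvec().round(3),'F',s['contact_force'].round(1),'w',round(s['gripper_width'],1),s['joints'].round(2))
E
python3 -c "from h import *;st()"
```

```text
t 1.3 sorter xyz -138.5 249.5 228.6 rotvec to target [0.001 0.031 0.002] F [ 0.2 -0.1 -0.4] w -0.1 [ 1.18  0.12 -0.36  0.   -1.09  0.51]
```

Request:
{"method": "play_rows", "body": {"series": [[0.04,0.0,0.011,0,0.03,0,0],[0.041,0,0.011,0,0,0,0],[0.041,0,0.011,0,0,0,0],[0.041,0,0.011,0,0,0,0],[0.041,0,0.011,0,0,0,0],[0.041,0,0.011,0,0,0,0],[0.041,0,0.011,0,0,0,0],[0.041,0,0.011,0,0,0,0],[0,0,0,0,0,0,0]]}}

```text
clock: 2.2
position: [438.8, 13.5, 231.5]
ee_rot: [-0.519, 0.477, -0.479, 0.523]
contact_force: [0.3, 0.7, -0.2]
gripper_width: -0.1
```

```bash
python3 -c "from h import *;st()"
```

```text
t 2.2 sorter xyz -47.4 -94.2 231.5 rotvec to target [-0.006 -0.002 -0.001] F [ 0.3  0.7 -0.2] w -0.1 [ 0.4   0.06 -0.42  0.   -1.08  1.25]
```

Request:
{"method": "play_rows", "body": {"series": [[0,0.022,-0.0045,0,0,0,0],[0,0.022,0,0,0,0,0],[0,0.022,0,0,0,0,0],[-0.01,0,0,0,0,0,0],[-0.01,0,0,0,0,0,0],[-0.01,0,0,0,0,0,0],[-0.01,0,0,0,0,0,0],[-0.01,0,0,0,0,0,0]]}}

```text
clock: 3.0
position: [432.7, 67.5, 168.7]
ee_rot: [-0.515, 0.476, -0.482, 0.525]
contact_force: [0.8, -0.6, 0.2]
gripper_width: -0.1
```

Run:
```python
from h import *
st();c=cam('top');save(c,'top3.png',(205,130,335,245),5.2)
```

```text
t 3.0 sorter xyz -48.7 -39.9 168.7 rotvec to target [-0.016 -0.005 -0.004] F [ 0.8 -0.6  0.2] w -0.1 [ 0.53  0.12 -0.53  0.   -0.9   1.12]
```

Request:
{"method": "play_rows", "body": {"series": [[-0.008,0,0,0,0,0,0],[-0.008,0,0,0,0,0,0],[-0.008,0,0,0,0,0,0],[0,0,0,0,0,0,0],[0,0,0,0,0,0,0]]}}

```text
clock: 3.55
position: [430.9, 96.1, 169.6]
ee_rot: [-0.515, 0.475, -0.481, 0.527]
contact_force: [0.1, 0.5, -0.5]
gripper_width: -0.2
```

Run:
```python
from h import *
st();c=cam('scene');save(c,'sc3.png',(185,120,345,260),4.2)
```

```text
t 3.55 sorter xyz -47.9 -11.2 169.6 rotvec to target [-0.018 -0.002 -0.005] F [ 0.1  0.5 -0.5] w -0.2 [ 0.59  0.12 -0.53  0.01 -0.9   1.06]
```

View pics/sc3.png

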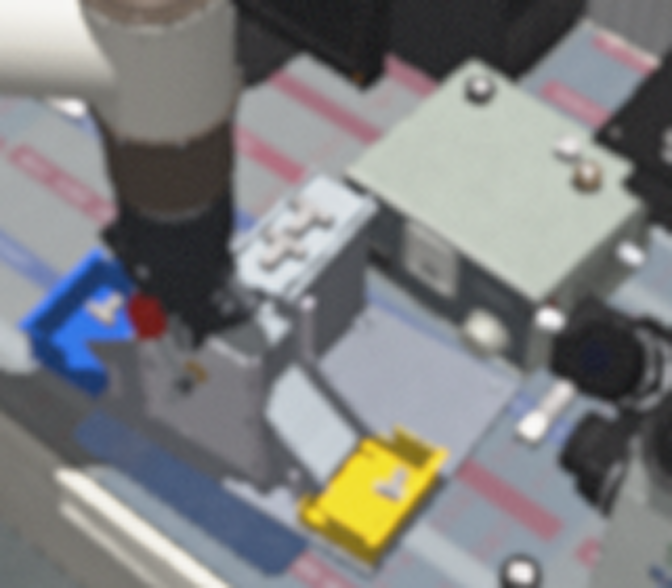

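Request:
{"method": "play_rows", "body": {"series": [[0.012,-0.01,0,0,0,0,0],[0,-0.025,0,-0.015,0,0,0],[0,-0.025,0,0,0,0,0],[-0.005,0,0.036,0,0,0,0],[-0.005,0,0.036,0,0,0,0],[-0.005,0,0.036,0,0,0,0],[-0.005,0,0.036,0,0,0,0],[-0.005,0,0.036,0,0,0,0],[0,0,0,0,0,0,0],[0,0,0,0,0,0,0]]}}

```text
clock: 4.6
position: [615.1, 113.1, 238.1]
ee_rot: [-0.517, 0.48, -0.48, 0.522]
contact_force: [-0.2, -0.8, -0.2]
gripper_width: 0.0
```

Run:
```python
from h import *
st();c=cam('wrist');save(c,'w1.png',None,1.5);print(c[2])
def W(s,p=(477.7,111.5,.0876)):
    x,y,t=p;C,S=np.cos(t),np.sin(t);return np.array([x+C*s[0]-S*s[1],y+S*s[0]+C*s[1],s[2]])
for s in [(150,0,138),(122,0,148),(122,15,148),(122,-15,148),(40,0,138),(136,0,141)]:print(s,(proj(c,W(s))*1.5).round())
```

```text
t 4.6 sorter xyz 137.0 -10.4 238.1 rotvec to target [-0.006 -0.009 -0.005] F [-0.2 -0.8 -0.2] w 0.0 [ 0.44  0.38  0.02 -0.   -1.2   1.21]
[680.11894204 118.12076586 381.14156669]
(150, 0, 138) [366. 263.]
(122, 0, 148) [366. 324.]
(122, 15, 148) [335. 324.]
(122, -15, 148) [397. 324.]
(40, 0, 138) [370. 462.]
(136, 0, 141) [366. 292.]
```

View pics/w1.png

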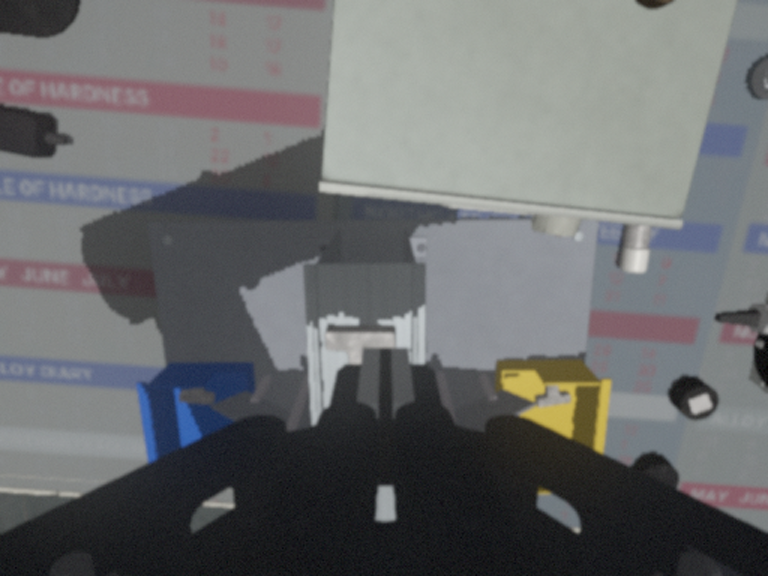

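Run:
```python
from h import *
w=cam('wrist');t=cam('top');s=cam('scene')
for z in (80,110,140,170,200):
    print(z,ray(w,322/1.5,187/1.5,z)[:2].round(),ray(t,266/5.2+204.6,92/5.2+129.6,z)[:2].round(),ray(s,347/4.2+184.6,178/4.2+119.6,z)[:2].round())
```

```text
80 [657. 155.] [664. 151.] [678. 158.]
110 [659. 151.] [658. 150.] [657. 142.]
140 [662. 147.] [652. 150.] [637. 125.]
170 [664. 144.] [646. 149.] [617. 109.]
200 [666. 140.] [640. 148.] [596.  92.]
```

Request:
{"method": "play_rows", "body": {"series": [[-0.012,0,0.0,-0.006,-0.009,-0.005,0],[0,0,0,0,0,0,0]]}}

```text
clock: 5.0
position: [611.8, 126.1, 240.3]
ee_rot: [-0.521, 0.477, -0.477, 0.522]
contact_force: [0.1, -0.2, 0.6]
gripper_width: 0.1
```

Request:
{"method": "play_rows", "body": {"series": [[0,0.025,0.003,0,0,0,0],[0,0.025,0,0,0,0,0],[0,0.025,0,0,0,0,0],[0,0.01,0,0,0,0,0],[0,0,0,0,0,0,0]]}}

```text
clock: 5.5
position: [614.8, 129.4, 156.9]
ee_rot: [-0.52, 0.474, -0.477, 0.526]
contact_force: [-0.3, -0.1, -0.3]
gripper_width: 0.1
```

```bash
python3 -c "from h import *;st()"
```

```text
t 5.5 sorter xyz 138.1 5.8 156.9 rotvec to target [-0.008  0.007 -0.002] F [-0.3 -0.1 -0.3] w 0.1 [ 0.46  0.44 -0.09  0.   -1.02  1.2 ]
```

Request:
{"method": "play_rows", "body": {"series": [[0.003,0.007,0,-0.008,0.007,0,0],[0,0.005,0,0,0,0,0],[0,0.002,0,0,0,0,0],[0,0,0,0,0,0,0]]}}

```text
clock: 5.9
position: [617.0, 127.0, 145.5]
ee_rot: [-0.519, 0.477, -0.478, 0.524]
contact_force: [-0.6, -0.4, -0.3]
gripper_width: 0.3
```

Run:
```python
from h import *
st();c=cam('wrist');save(c,'w2.png',None,1.5)
```

```text
t 5.9 sorter xyz 140.1 3.3 145.5 rotvec to target [-0.005  0.    -0.004] F [-0.6 -0.4 -0.3] w 0.3 [ 0.46  0.46 -0.1  -0.   -1.01  1.2 ]
```

View pics/w2.png

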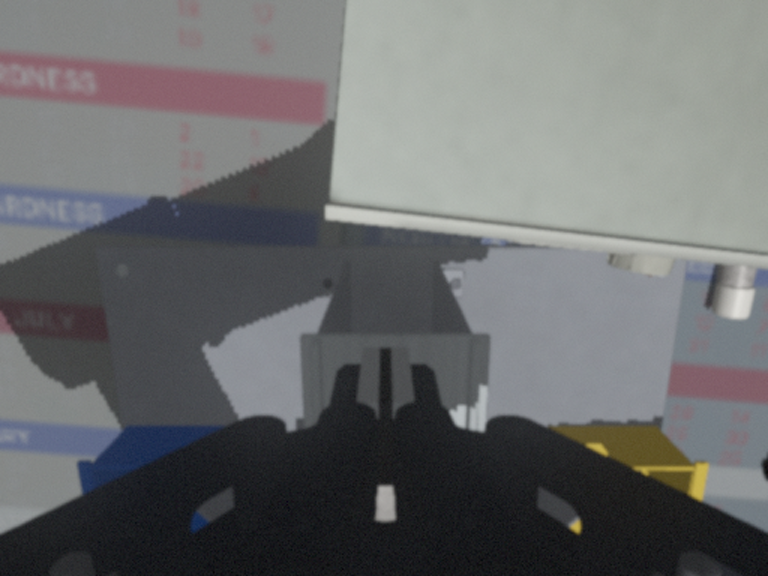

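Request:
{"method": "play_rows", "body": {"series": [[0,0.003,0,0,0,0,0],[0,0.001,-0.006,0,0,0,0],[0,0,-0.008,0,0,0,0],[0,0,-0.008,0,0,0,0],[0,0,-0.008,0,0,0,0],[0,0,-0.008,0,0,0,0],[0,0,-0.006,0,0,0,0],[0,0,0,0,0,0,0]]}}

```text
clock: 6.75
position: [569.2, 122.9, 142.6]
ee_rot: [-0.518, 0.477, -0.478, 0.525]
contact_force: [0.7, 0.4, -0.6]
gripper_width: -0.2
```

```bash
python3 -c "from h import *;st()"
```

```text
t 6.75 sorter xyz 92.1 3.3 142.6 rotvec to target [-0.008  0.001 -0.005] F [ 0.7  0.4 -0.6] w -0.2 [ 0.49  0.39 -0.23 -0.   -0.95  1.17]
```

Request:
{"method": "play_rows", "body": {"series": [[0,0,-0.003,0,0,0,0],[0,0,0,0,0,0,0],[0,0,0,0,0,0,0],[0,0,0,0,0,0,0],[0,0,0,0,0,0,0]]}}

```text
clock: 7.25
position: [566.5, 122.8, 142.7]
ee_rot: [-0.518, 0.476, -0.478, 0.525]
contact_force: [0.5, -0.8, 0.0]
gripper_width: -0.1
```

Run:
```python
from h import *
st();c=cam('scene');save(c,'sc4.png',(185,120,345,260),4.2)
```

```text
t 7.25 sorter xyz 89.4 3.5 142.7 rotvec to target [-0.009  0.001 -0.005] F [ 0.5 -0.8  0. ] w -0.1 [ 0.49  0.38 -0.24 -0.   -0.94  1.17]
```

View pics/sc4.png

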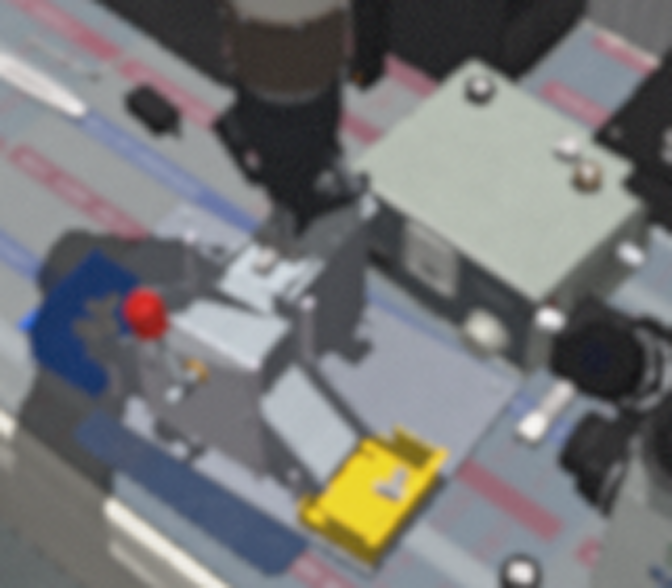

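The gate leans left (red weight at (147,313)). The front tee is already in the blue tray at about (98,320), and the rear one is on the ledge at (265,262). I'll keep pushing.

Request:
{"method": "play_rows", "body": {"series": [[0,0.0005,-0.008,0,0,0,0],[0,0,-0.008,0,0,0,0],[0,0,-0.008,0,0,0,0],[0,0,-0.008,0,0,0,0],[0,0,-0.006,0,0,0,0],[0,0,0,0,0,0,0],[0,0,0,0,0,0,0],[0,0,0,0,0,0,0],[0,0,0,0,0,0,0],[0,0,0,0,0,0,0]]}}

```text
clock: 8.3
position: [525.1, 119.1, 142.0]
ee_rot: [-0.518, 0.476, -0.478, 0.525]
contact_force: [-0.2, -0.2, -0.2]
gripper_width: -0.0
```

Request:
{"method": "play_rows", "body": {"series": [[0,-0.025,0,0,0,0,0],[0,-0.04,0,0,0,0,0],[0,-0.04,0.02,0,0,0,0],[0,0,0.03,0,0,0,0],[0,0,0.03,0,0,0,0],[0,0,0,0,0,0,0]]}}

```text
clock: 8.9
position: [606.6, 125.2, 251.3]
ee_rot: [-0.519, 0.476, -0.478, 0.525]
contact_force: [-0.3, -0.5, -0.3]
gripper_width: -0.6
```

Run:
```python
from h import *
st();c=cam('scene');save(c,'sc5.png',(185,120,345,260),4.2)
```

```text
t 8.9 sorter xyz 129.6 2.3 251.3 rotvec to target [-0.008  0.001 -0.003] F [-0.3 -0.5 -0.3] w -0.6 [ 0.46  0.36  0.02 -0.   -1.22  1.2 ]
```

View pics/sc5.png

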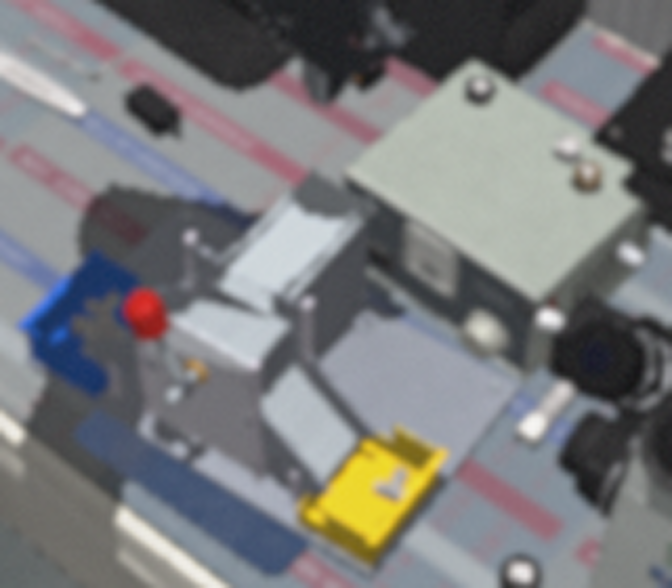

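The ledge is empty and the gate is still to the left; the blue tray is in shadow. I'll check it with the top camera, brightened.

Run:
```python
from h import *
a=[]
for n,b in(('top',(205,190,275,240)),('scene',(185,170,255,220))):
    c=cam(n)[0][b[1]:b[3],b[0]:b[2],::-1]
    a.append(cv2.resize((255*(c/255.)**.5).astype('uint8'),None,fx=8,fy=5.8 if 0 else 5.9,interpolation=cv2.INTER_CUBIC))
cv2.imwrite('pics/chk.png',np.vstack(a))
```

```text
(no output)
```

View pics/chk.png

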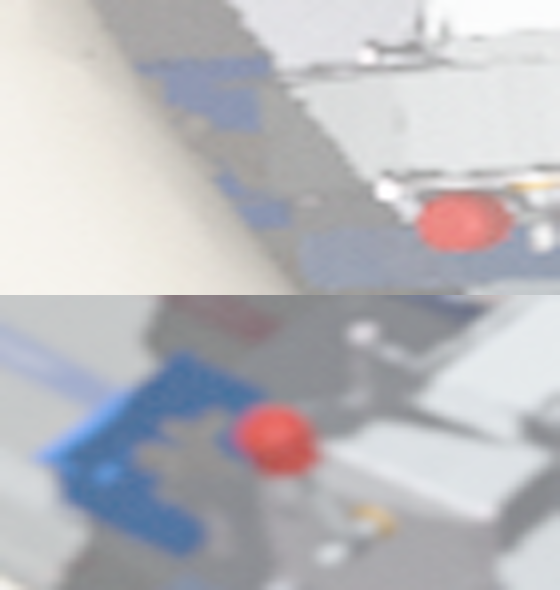

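Request:
{"method": "play_rows", "body": {"series": [[0.03,-0.005,-0.034,0,0,0,0],[0.03,0,-0.034,0,0,0,0],[0.03,0,-0.034,0,0,0,0],[0.03,0,-0.034,0,0,0,0],[0.03,0,-0.034,0,0,0,0],[0.03,0,-0.034,0,0,0,0],[0,0,0,0,0,0,0],[0,0,0,0,0,0,0]]}}

```text
clock: 9.85
position: [399.8, -79.4, 251.0]
ee_rot: [-0.523, 0.477, -0.475, 0.523]
contact_force: [0.5, -0.6, -0.7]
gripper_width: 0.0
```

Run:
```python
from h import *
st()
a=[]
for n,b in(('top',(205,190,275,240)),('scene',(185,170,255,220))):
    c=cam(n)[0][b[1]:b[3],b[0]:b[2],::-1]
    a.append(cv2.resize((255*(c/255.)**.7).astype('uint8'),None,fx=6,fy=6,interpolation=cv2.INTER_CUBIC))
cv2.imwrite('pics/chk2.png',np.vstack(a))
```

```text
t 9.85 sorter xyz -94.3 -183.3 251.0 rotvec to target [ 0.002  0.006 -0.002] F [ 0.5 -0.6 -0.7] w 0.0 [ 0.21 -0.01 -0.44 -0.   -1.14  1.46]
```

View pics/chk2.png

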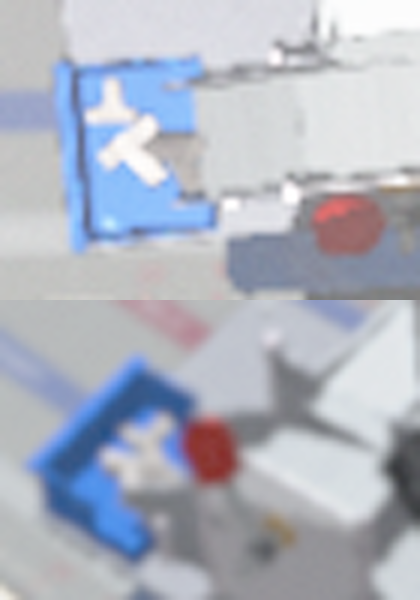

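Request:
{"method": "play_rows", "body": {"series": [[-0.039,0,0.002,0,0,0,0],[-0.039,0,0.002,0,0,0,0],[-0.039,0,0.002,0,0,0,0],[-0.039,0,0.002,0,0,0,0],[-0.039,0,0.002,0,0,0,0],[-0.039,0,0.002,0,0,0,0],[-0.039,0,0.002,0,0,0,0],[-0.036,0,0,0,0,0,0],[0,0,0,0,0,0,0],[0,0,0,0,0,0,0]]}}

```text
clock: 10.95
position: [386.9, 253.3, 248.8]
ee_rot: [0.527, -0.473, 0.472, -0.525]
contact_force: [-0.2, 0.2, -0.6]
gripper_width: 0.2
```

Run:
```python
from h import *
st();c=cam('wrist')
def W(s,p=(477.7,111.5,.0876)):
    x,y,t=p;C,S=np.cos(t),np.sin(t);return np.array([x+C*s[0]-S*s[1],y+S*s[0]+C*s[1],s[2]])
q=np.array([proj(c,W(s)) for s in [(43,159,12),(43,97,12),(-43,159,12),(-43,97,12),(0,60,60)]]);print(q.round())
save(c,'w3full.png')
x0,y0=np.maximum(q.min(0).astype(int)-15,0);x1,y1=q.max(0).astype(int)+15
x1=min(x1,512);y1=min(y1,384);f=min(800/(x1-x0),600/(y1-y0));print(x0,y0,x1,y1,f)
im=c[0][y0:y1,x0:x1,::-1]
cv2.imwrite('pics/w3.png',cv2.resize((255*(im/255.)**.6).astype('uint8'),None,fx=f*.99,fy=f*.99,interpolation=cv2.INTER_CUBIC))
```

```text
t 10.95 sorter xyz -78.0 149.2 248.8 rotvec to target [0.003 0.018 0.001] F [-0.2  0.2 -0.6] w 0.2 [ 0.93  0.09 -0.34 -0.   -1.14  0.75]
[[250.  43.]
 [310.  44.]
 [249. 127.]
 [305. 128.]
 [355.  87.]]
233 27 369 143 5.172413793103448
```

View pics/w3.png

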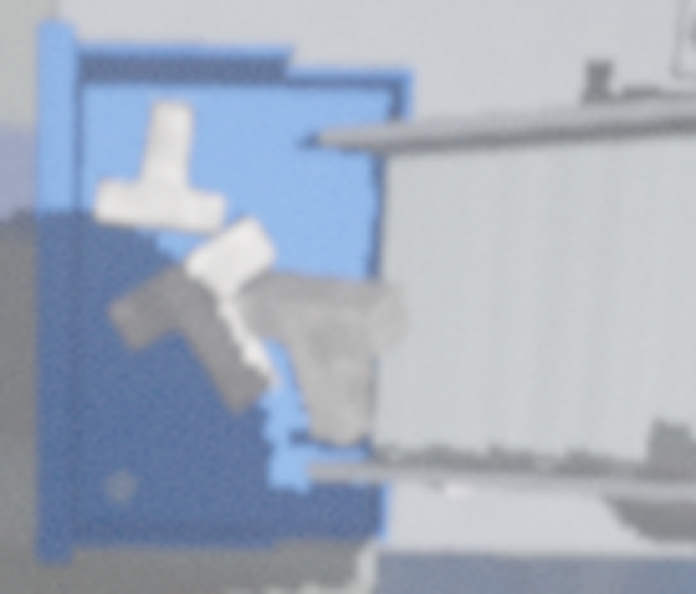

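```bash
cat > stereo.py <<'E'
from h import *
import pickle,sys
if sys.argv[1]=='a': pickle.dump(cam('wrist'),open('a.pkl','wb'))
else:
    a=pickle.load(open('a.pkl','rb'));b=cam('wrist')
    f=5.172413793*.99; g=lambda c:cv2.cvtColor(c[0],cv2.COLOR_RGB2GRAY)
    N={'barR':(400,305),'barTop':(330,278),'barL':(250,300),'stemEnd':(340,440),'stemL':(305,370),'centre':(335,320),'frontTee_up':(240,225),'small':(165,205),'chuteEnd':(380,210),'trayfloor':(80,250)}
    p0=np.array([[(x/f+233-.4),(y/f+27-.4)] for x,y in N.values()],np.float32).reshape(-1,1,2)
    # initial guess: assume z=20
    gs=np.array([proj(b,ray(a,*q[0],22)) for q in p0],np.float32).reshape(-1,1,2)
    p1,s,e=cv2.calcOpticalFlowPyrLK(g(a),g(b),p0,gs.copy(),winSize=(9,9),maxLevel=1,flags=cv2.OPTFLOW_USE_INITIAL_FLOW)
    def W2S(w):
        t=.0876;d=w[:2]-[477.7,111.5];return np.array([d@[np.cos(t),np.sin(t)],d@[-np.sin(t),np.cos(t)],w[2]])
    for n,u,v,ok,er in zip(N,p0[:,0],p1[:,0],s,e):
        P=lambda c:c[1]@np.hstack([c[3].T,-(c[3].T@c[2])[:,None]])
        X=cv2.triangulatePoints(P(a),P(b),u.astype(float),v.astype(float))[:,0];X=X[:3]/X[3]
        print(n,ok,er.round(1),W2S(X).round(1),'reproj',(proj(a,X)-u).round(2))
E
python3 stereo.py a
```

```text
(no output)
```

Request:
{"method": "play_rows", "body": {"series": [[-0.03,0,0,0,0,0,0],[-0.03,0,0,0,0,0,0],[0,0,0,0,0,0,0],[0,0,0,0,0,0,0]]}}

```text
clock: 11.45
position: [381.6, 309.9, 249.1]
ee_rot: [0.525, -0.475, 0.475, -0.523]
contact_force: [0.1, 0.5, 0.4]
gripper_width: 0.0
```

```bash
python3 stereo.py b; python3 -c "from h import *;st()"
```

```text
barR [1] [2.2] [ 0.5 97.8 41.3] reproj [-0.    0.14]
barTop [1] [6.3] [  7.4 109.3  21.5] reproj [-0.04 -1.14]
barL [1] [16.4] [ -3.8 121.  -88.2] reproj [-2.76  7.33]
stemEnd [1] [4.4] [-25.5 105.7  22.7] reproj [-0.   0.1]
stemL [1] [6.1] [ -6.1 114.2  14. ] reproj [-1.19 -5.48]
centre [1] [1.1] [ -2.3 110.4  43.7] reproj [ 0.   -0.02]
frontTee_up [1] [7.2] [ 16.  127.6  19.9] reproj [-0.   0.2]
small [1] [3.8] [ 19.8 142.8  19.5] reproj [ 0.   -0.07]
chuteEnd [1] [18.7] [  5.8 111.6  80.2] reproj [-4.84 10.55]
trayfloor [1] [4.7] [-16.3 176.2 339.2] reproj [-160.5    52.59]
t 11.5 sorter xyz -78.3 205.9 249.1 rotvec to target [0.003 0.01  0.001] F [ 0.2 -0.4  0.5] w -0.1 [ 1.01  0.14 -0.28 -0.   -1.15  0.66]
```

```bash
python3 -c "
from h import *
st();job_done()"
```

```text
t 11.5 sorter xyz -78.3 205.9 249.1 rotvec to target [0.003 0.01  0.001] F [ 0.2 -0.4  0.5] w -0.1 [ 1.01  0.14 -0.28 -0.   -1.15  0.66]
the job is handed in; nothing more can be done
```

The gate is tipped to the blue (left) side and stays there, and both iron tees went down the left chute into the blue tray. I handed the job in at about 11.5 s. I pushed the red weight left past the middle with the closed fingertips, then pushed the tees from behind along the ledge, the front one first.

**Last checks:**
- **Ledge and gate:** the ledge is empty and the weight leans left.
- **Front tee:** it lies flat in the blue tray.
- **Rear tee:** it is in the tray too, but leaning. Stereo puts its raised end at about y 98 mm, z 41 mm, just inside the tray edge at y 97. Its far end points towards the front tee. I left it rather than risk jamming it.
- **Limits of that reading:** it comes from two wrist pictures. The two flat castings, used as a check, came out within about 2 mm. Several of the other matched points were unreliable, among them points on this tee and the chute end.
- **Arm and forces:** the arm was about 250 mm up and touching nothing. The force readings I took at the end of each move stayed near zero.
- **Bystanders:** the arm stayed above them and touched none of them, but I did not check their positions in a final picture.

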